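# Fill the seasoning caddy and leave the spares

### The job

Put the four seasonings that stand in a loose group on the bare table, just right of the round board, into the wooden caddy, upright, one to a compartment: the two spice jars in the two compartments nearest the wire handle (either way round), the salt shaker in the next, and the corked jar in the compartment farthest from the handle. The second salt shaker and corked jar on the metal tray are spares: leave them standing where they are.

Things in the scene. Friction and masses are not known exactly. Their poses are not given: they have to be found in the camera images.
- caddy: Fixed wooden caddy, 70 mm wide (its x) by 265 mm long (its y), open on top; origin at the centre of its underside, z up. A row of four square compartments, each 60 x 60 mm inside, with centres at y = +97.5, +32.5, -32.5 and -97.5 mm, x = 0. Floor 6 mm thick; outer walls 5 mm thick and 25 mm high from the table, partitions 5 mm thick and 22 mm high. A flat wire loop handle sticks out 40 mm, about 19 mm above the table, from the +y end only.
- tray: Fixed low dark metal tray, 85 mm (its x) by 190 mm (its y), floor 4 mm thick, rim 10 mm high; origin at the centre of its underside. The two spares stand on it, about 45 mm either side of its centre along y.
- spice1_c (a point): Glass spice jar with a brown cap and a label, in the group right of the round board. Round, 41 mm across and 105 mm tall, standing upright; the point is its centre, 52.5 mm above its foot, on its upright axis (z up). Straight sides.
- spice2_c (a point): Glass spice jar with a black cap and a label, in the group right of the round board. Round, 41 mm across and 105 mm tall, standing upright; the point is its centre, 52.5 mm above its foot, on its upright axis (z up). Straight sides.
- shaker_c (a point): Glass salt shaker with a grey domed top, the one in the group right of the round board (not the fixed shaker at the back of the table beside the red box, nor the spare). Round, 44 mm across and 90 mm tall, standing upright; the point is its centre, 45 mm above its foot, on its upright axis (z up). Widest low down, tapering gently to a neck about 33 mm wide 65 mm above its foot, under a rounded top 34 mm wide.
- corked_c (a point): Little whitish jar with a cork, the one in the group right of the round board. Round, 43 mm across and 75 mm tall, standing upright; the point is its centre, 37.5 mm above its foot, on its upright axis (z up). Body about 43 mm wide up to 45 mm, narrowing to the 29 mm wide cork, which is the top 15 mm.
- spare_shaker_c (a point): Spare salt shaker, the same as the other, on the metal tray. Round, 44 mm across and 90 mm tall, standing upright; the point is its centre, 45 mm above its foot, on its upright axis (z up). Stays there.
- spare_corked_c (a point): Spare corked jar, the same as the other, on the metal tray. Round, 43 mm across and 75 mm tall, standing upright; the point is its centre, 37.5 mm above its foot, on its upright axis (z up). Stays there.
Mind the look-alikes: they are no part of the job. Leave any yellow look-alike of the part that bears spice1_c alone. Leave any purple look-alike of the part that bears shaker_c alone.

How it is judged:
By the outcome, as a careful person would: the job done as asked, in the order asked, and still so for the second after the job is handed in, with the robot touching nothing.
It also fails if it takes over 99 s, if anything falls off the work surface, if the arm or the gripper's body presses on something with over 40 N, if the wrist force passes 120 N, or if a joint passes its speed limit or range.

### The arm

A 6-joint arm with a two-finger parallel gripper is mounted at the origin on a cart in front of the work surface, level with it; the furniture and walls round the work are solid. World frame = base frame: x ahead of the robot, y to its left, z up, the work surface at z = 0. Lengths are in m, angles in rad, forces in N, time in s.
With the tool pointing down it reaches from about 0.3 to 0.75 m from the base axis. Payload 8.5 kg.
Tool frame: the origin (TCP) lies between the finger pads; the fingertips stand finger_overhang ahead of it and the grasp point (between the pads) lies 8 mm behind it (finger_overhang is the distance from the TCP to the fingertips, in m); z points along the fingers, x is the direction in which the jaws open and shut, and the axes are right-handed (so a half turn about z gives the same grasp; the last joint's range is limited). The gripper opens to 88 mm and grips with 3 to 60 N. Pads are 18 mm wide; open, the fingers measure 123 mm over their backs; the gripper's body (75 mm by 187 mm) begins 45 mm behind the grasp point.
Start: joints at [0.937, 0.381, 1.297, -0, 1.464, -0.215], TCP at [0.224, 0.502, 0.25] pointing down, gripper open.
Joint ranges: [-3.11, 3.11], [-0.89, 2.33], [0.22, 2.48], [-1.42, 4.56], [0.17, 2.85], [-2.88, 2.88]. Speed limits (rad/s): [2.39, 2.39, 3.14, 3.14, 3.14, 3.14].

### API

Orientations are given as a 3x3 rotation matrix whose columns are the frame's x, y, z axes.
In Python, from bench import get_state, camera, finish_job, finger_overhang gives the robot as it stands.
- The arm moves only by the tool play_rows, never from a script. Its argument "commands" is a list of rows, each a list of 6 numbers: the shift along the world's x, y, z scaled (see below), then the turn, a rotation vector about the world's x, y, z scaled (see below). In form: [[dx, dy, dz, rx, ry, rz], ...]. A call has 1 to 8 rows; each row is the pose to reach, as a shift and turn from the pose commanded when the call began, turning the shorter way round; what a row does not reach only later rows make up. The controller multiplies each number of a shift by 100 mm and each number of a turn by pi rad. A row lasts 1/10 s, in which the tool goes at most 50 mm and 8.59 degrees, less where a joint would pass 70% of its speed; a pose out of reach is approached as far as the arm can. A call with a number of a shift or a turn outside -1 to 1 is refused whole. A call with a gripper value outside its range is refused whole. "jaw" is the opening, from 0 (shut) to 1 (fully open), set as the call begins (left out, the last holds). The fingers move at their own pace and stop on an object; "squeeze" is the grip in N (left out, the last holds). Time passes only in rows, so rows that repeat a pose let the fingers close. It gives the time, the measured TCP pose, the force and the opening at its end, in the units of the state.
- get_state(): the state, without advancing time (a new reading comes with each control period).
- camera(name): name is "side" or "top"; returns a dict with "color" (420x560x3 uint8, red, green, blue), "range_z" (420x560 float32, m along the optical axis (not along the pixel's ray), 0 where there is no reading), "fx", "fy", "cx", "cy" (pixels), "R" (3x3) and "t" (3): a world point X has camera coordinates R X + t. Camera axes: x right, y down, z forward; pixel columns grow to the right and rows downward; lengths in m; the calibration is good to about 2 mm. A picture is of the moment at which its call begins.
- finish_job(): hands the job in, once; it reports no verdict.
The state is a dict: "clock": time; "qpos": joint angles; "dq": joint speeds; "effort": joint torques, N m; "position": TCP position; "orientation": TCP orientation; "wrist_force": force on the tool from outside, world axes, zero at the start; "moment": the same for the moment, N m; "width": opening from 0.0 (shut) to 1.0 (fully open).
Only numpy, scipy, OpenCV 4.12 (cv2) and the standard library are available. Lean on these libraries where they do the work, as an engineer would, in place of code of your own. Each camera call takes 0.05 s, during which the arm holds its last target. There are 200 camera calls.

## Working session

There is one attempt and no reset: what is moved stays moved. The work goes in short steps, Python scripts to look and compute and a tool call to move; the robot and the scene stay as the last step left them, time stands still between calls to the robot, and variables do not carry over. Pictures are saved under pics/ and viewed, about 12 in all and at most 16, crops included, and the job is handed in when it is done.

Besides the shell and the picture viewer there is one more tool, called after "Call:" as name(argument=value, ...) on one line, values as JSON. play_rows: Moves the arm, as the interface text tells. Shifts and turns lie within -1 to 1; 1 stands for 100 mm of shift or pi rad of turn. Its arguments: {"type":"object","properties":{"commands":{"type":"array","items":{"type":"array","items":{"type":"number"}}},"jaw":{"type":"number"},"squeeze":{"type":"number"}},"required":["commands"]}

```bash
mkdir -p pics; ls
cat > h.py <<'E'
import numpy as np, cv2
from bench import get_state, camera, finish_job, finger_overhang
def save(n,c,box=None,s=1):
    im=c["color"][...,::-1]
    if box: im=im[box[1]:box[3],box[0]:box[2]]
    cv2.imwrite("pics/"+n,cv2.resize(im,None,fx=s,fy=s,interpolation=cv2.INTER_CUBIC))
def proj(c,X):
    p=c["R"]@np.asarray(X,float)+np.ravel(c["t"]); return c["fx"]*p[0]/p[2]+c["cx"],c["fy"]*p[1]/p[2]+c["cy"]
def ray(c,u,v):
    R=c["R"];o=-R.T@np.ravel(c["t"]);d=R.T@np.array([(u-c["cx"])/c["fx"],(v-c["cy"])/c["fy"],1]);return o,d
def onz(c,u,v,z):
    o,d=ray(c,u,v);return o+d*(z-o[2])/d[2]
def cloud(c):
    z=c["range_z"];v,u=np.mgrid[:z.shape[0],:z.shape[1]]
    P=np.stack([(u-c["cx"])/c["fx"]*z,(v-c["cy"])/c["fy"]*z,z],-1)
    W=(P-np.ravel(c["t"]))@c["R"]; W[z<=0]=np.nan; return W
E
python3 - <<'E'
from h import *
s=get_state();print({k:np.round(v,3).tolist() for k,v in s.items()},finger_overhang)
for n in("top","side"):
    c=camera(n);save(n+"0.png",c,s=1.4);np.save(n+"0.npy",c,allow_pickle=True)
    print(n,c["fx"],c["cx"],c["cy"],np.round(-c["R"].T@np.ravel(c["t"]),3),np.round(c["R"],2).tolist())
E
```

```text
pics
{'clock': 0.0, 'qpos': [0.937, 0.381, 1.298, 0.0, 1.464, -0.215], 'dq': [0.001, -0.0, -0.001, 0.001, 0.001, -0.001], 'effort': [-0.001, -43.794, -22.455, 0.071, 0.035, -0.0], 'position': [0.224, 0.502, 0.249], 'orientation': [[0.407, 0.914, -0.001], [0.914, -0.407, -0.001], [-0.001, -0.0, -1.0]], 'wrist_force': [-0.475, -0.975, -0.068], 'moment': [0.043, -0.016, -0.007], 'width': 0.998} 0.011
top 415.33253627015483 283.96678854789286 208.67659364506324 [0.346 0.23  0.897] [[0.0, -1.0, -0.01], [-0.98, 0.0, -0.19], [0.19, 0.01, -0.98]]
side 518.0413495011013 280.9477594609698 209.22003197752767 [ 0.413 -0.619  0.423] [[1.0, -0.09, -0.0], [-0.04, -0.38, -0.93], [0.08, 0.92, -0.38]]
```

View pics/top0.png

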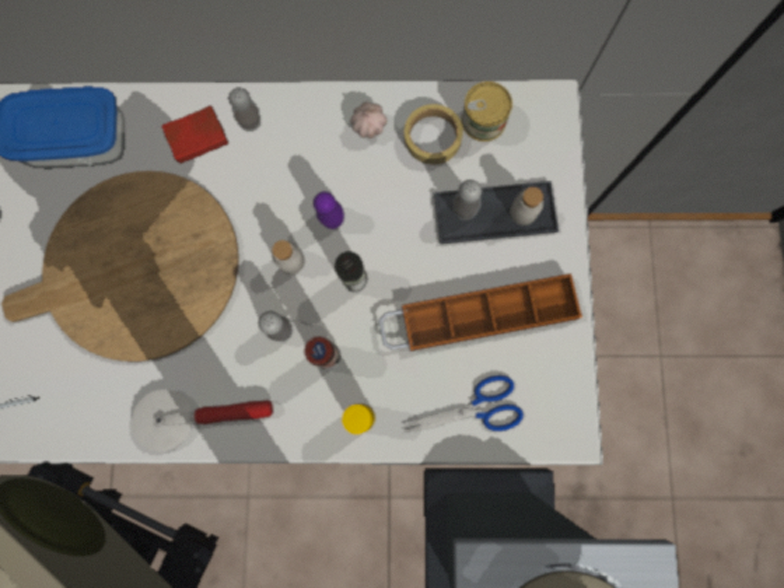

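View pics/side0.png

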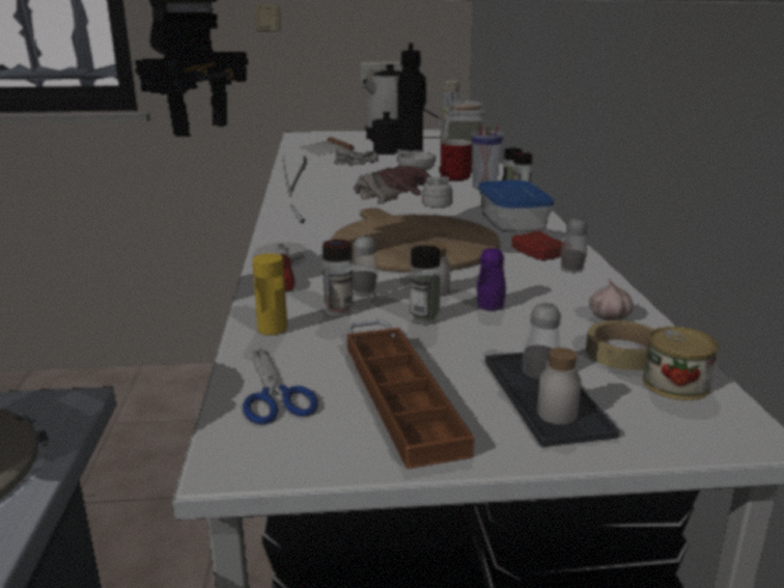

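Top view, in 1.4x pixels:
- **Brown-cap jar:** (320,350). Its yellow look-alike is at (357,419).
- **Black-cap jar:** (349,266).
- **Shaker:** (272,323). Not these: purple (328,210), the fixed one by the red box (240,105), or the spare (468,198).
- **Corked jar:** (287,255). The spare is at (528,203).
- **Caddy:** (490,312), with the handle at its left end, which is +y.

Run:
```python
from h import *
t=np.load("top0.npy",allow_pickle=True).item();s=np.load("side0.npy",allow_pickle=True).item()
Wt,Ws=cloud(t),cloud(s)
names=dict(brown=(320,350,.105),black=(349,264,.105),shaker=(270,321,.09),corked=(284,249,.075),purple=(324,203,.09),yellow=(357,419,.1),sps=(469,190,.09),spc=(531,195,.075))
for n,(u,v,h) in names.items():
    p=onz(t,u/1.4,v/1.4,h); 
    out=[]
    for W in(Wt,Ws):
        d=np.hypot(W[...,0]-p[0],W[...,1]-p[1]); Q=W[(d<.035)&(W[...,2]>.03)]
        if len(Q)<5: out.append(len(Q));continue
        zt=np.percentile(Q[:,2],98); C=Q[Q[:,2]>zt-.012]
        out.append((len(Q),round(zt,3),np.round(((C.min(0)+C.max(0))/2)[:2],3).tolist(),np.round(np.ptp(C,0)[:2],3).tolist()))
    print(n,p.round(3),out, "side px",np.round(np.array(proj(s,p))*1.4))
hsv=cv2.cvtColor(t["color"],cv2.COLOR_RGB2HSV)
# caddy
m=cv2.inRange(hsv,(3,110,40),(18,255,255));m[:,:285]=0;m[:190]=0;m[260:]=0
m=cv2.morphologyEx(m,cv2.MORPH_CLOSE,np.ones((9,9)))
cn=max(cv2.findContours(m,0,2)[0],key=cv2.contourArea)
b=cv2.boxPoints(cv2.minAreaRect(cn));print("caddy px",b*1.4)
B=np.array([onz(t,*q,.025) for q in b]);print(B.round(4),B.mean(0))
d=np.hypot(*(Wt[...,:2]-B.mean(0)[:2]).transpose(2,0,1))
Q=Wt[(m>0)&(Wt[...,2]>.018)&(Wt[...,2]<.04)];r=cv2.minAreaRect(Q[:,:2].astype(np.float32));print("depth",r,np.percentile(Q[:,2],[50,95]))
hs=cv2.cvtColor(s["color"],cv2.COLOR_RGB2HSV);ms=cv2.inRange(hs,(3,110,40),(18,255,255));ms[:232]=0;ms[:,:245]=0;ms[:,335:]=0
Q=Ws[(ms>0)&(Ws[...,2]>.019)&(Ws[...,2]<.04)];print("side",cv2.minAreaRect(Q[:,:2].astype(np.float32)),np.percentile(Q[:,2],[50,95]))
im=t["color"][...,::-1][160:280,170:420].copy()
cv2.imwrite("pics/crop1.png",cv2.resize(im,None,fx=3.2,fy=3.2,interpolation=cv2.INTER_CUBIC))
```

```text
brown [0.42  0.347 0.105] [(442, np.float64(0.107), [0.42, 0.35], [0.039, 0.039]), (825, np.float64(0.105), [0.417, 0.347], [0.038, 0.042])] side px [337. 243.]
black [0.54  0.309 0.105] [(477, np.float64(0.108), [0.54, 0.312], [0.04, 0.04]), (878, np.float64(0.105), [0.537, 0.308], [0.039, 0.044])] side px [427. 249.]
shaker [0.462 0.421 0.09 ] [(402, np.float64(0.09), [0.462, 0.425], [0.032, 0.033]), (476, np.float64(0.087), [0.459, 0.419], [0.032, 0.026])] side px [365. 236.]
corked [0.57  0.408 0.075] [(369, np.float64(0.076), [0.571, 0.413], [0.028, 0.027]), (150, np.float64(0.074), [0.569, 0.411], [0.022, 0.032])] side px [437. 246.]
purple [0.636 0.349 0.09 ] [(388, np.float64(0.09), [0.641, 0.353], [0.03, 0.032]), (540, np.float64(0.087), [0.639, 0.343], [0.033, 0.026])] side px [489. 248.]
yellow [0.328 0.295 0.1  ] [(411, np.float64(0.107), [0.329, 0.297], [0.038, 0.038]), (934, np.float64(0.105), [0.326, 0.296], [0.039, 0.045])] side px [268. 261.]
sps [0.655 0.137 0.09 ] [(424, np.float64(0.094), [0.659, 0.137], [0.033, 0.033]), (832, np.float64(0.092), [0.655, 0.129], [0.033, 0.028])] side px [544. 305.]
spc [0.653 0.044 0.075] [(390, np.float64(0.08), [0.651, 0.044], [0.029, 0.027]), (936, np.float64(0.078), [0.647, 0.041], [0.028, 0.032])] side px [565. 353.]
caddy px [[401.2823  304.77206]
 [572.1985  272.72528]
 [580.646   317.77884]
 [409.7298  349.82562]]
[[ 0.496   0.2367  0.025 ]
 [ 0.5457 -0.0249  0.025 ]
 [ 0.476  -0.0338  0.025 ]
 [ 0.4275  0.224   0.025 ]] [0.48628683 0.10048407 0.025     ]
depth ((0.4870058000087738, 0.10106900334358215), (0.06911110132932663, 0.2632055878639221), 10.835902214050293) [0.02373067 0.02667451]
side ((0.4843055307865143, 0.09710676968097687), (0.07033316791057587, 0.2660815715789795), 10.570623397827148) [0.02250614 0.02480069]
```

View pics/crop1.png

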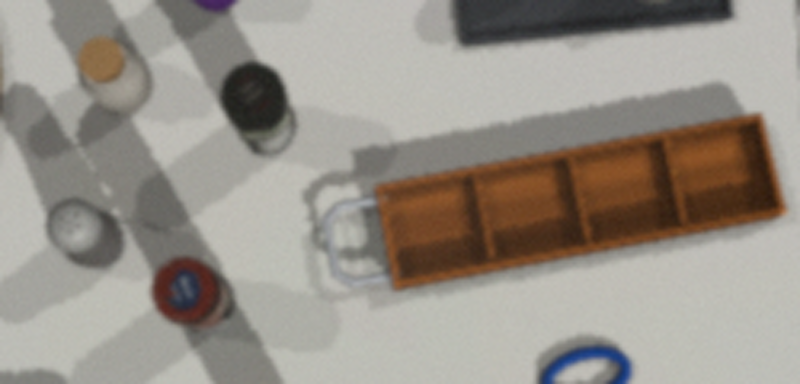

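The crop confirms the choice. It shows the brown cap at (190,290), black cap at (255,95), grey shaker dome at (75,225), cork at (100,60) and the caddy with its handle on the left. Both views agree to 3–4 mm, and the heights match the text (105, 105, 90 and 75 mm). The caddy is yawed 10.7°. I'll grasp with the jaws across the caddy, at yaw 10.7°.

Call:
play_rows(commands=[[0.3,-0.2,0,0,0,-0.045],[0.6,-0.45,0,0,0,-0.09],[0.9,-0.7,0,0,0,-0.135],[0.97,-0.77,0,0,0,-0.18],[0.97,-0.77,0,0,0,-0.225],[0.97,-0.77,0,0,0,-0.27],[0.97,-0.77,0,0,0,-0.307],[0.97,-0.77,0,0,0,-0.307]], jaw=0.8, squeeze=25)

```text
clock: 0.9
position: [0.3206, 0.4253, 0.2494]
orientation: [[0.983, 0.185, -0.001], [0.185, -0.983, -0.0], [-0.001, 0.0, -1.0]]
wrist_force: [0.1, -0.5, -0.8]
width: 0.801
```

Call:
play_rows(commands=[[0.3,-0.25,-0.1,0,0,0],[0.65,-0.5,-0.3,0,0,0],[0.9,-0.7,-0.6,0,0,0],[0.975,-0.765,-0.88,0,0,0],[0.975,-0.765,-0.88,0,0,0],[0.975,-0.765,-0.88,0,0,0]])

```text
clock: 1.5
position: [0.418, 0.3493, 0.1623]
orientation: [[0.982, 0.188, -0.0], [0.188, -0.982, -0.0], [-0.0, -0.0, -1.0]]
wrist_force: [-0.1, 0.1, -0.5]
width: 0.803
```

Call:
play_rows(commands=[[0,0,-0.2,0,0,0],[0,0,-0.4,0,0,0],[0,0,-0.6,0,0,0],[0,0,-0.8,0,0,0],[0,0,-0.95,0,0,0],[0,0,-1,0,0,0],[0,0,-1,0,0,0]])

```text
clock: 2.2
position: [0.4181, 0.3498, 0.0626]
orientation: [[0.982, 0.188, 0.001], [0.188, -0.982, 0.001], [0.001, -0.0, -1.0]]
wrist_force: [0.1, -0.8, -0.2]
width: 0.8
```

Call:
play_rows(commands=[[0,0,0,0,0,0],[0,0,0,0,0,0],[0,0,0,0,0,0],[0,0,0,0,0,0],[0,0,0,0,0,0],[0,0,0,0,0,0]], jaw=0.3, squeeze=25)

```text
clock: 2.8
position: [0.4183, 0.349, 0.0621]
orientation: [[0.982, 0.186, 0.001], [0.186, -0.982, 0.0], [0.001, -0.0, -1.0]]
wrist_force: [-0.2, 0.5, 5.2]
width: 0.456
```

Call:
play_rows(commands=[[0,0,0,0,0,0],[0,0,0.1,0,0,0],[0,0,0.3,0,0,0],[0,0,0.55,0,0,0],[0,0,0.8,0,0,0],[0,0,0.95,0,0,0],[0,0,1,0,0,0],[0,0,1,0,0,0]], jaw=0.2)

```text
clock: 3.6
position: [0.4181, 0.3489, 0.1621]
orientation: [[0.982, 0.186, 0.001], [0.186, -0.982, 0.0], [0.001, -0.0, -1.0]]
wrist_force: [-0.1, -0.3, -1.6]
width: 0.458
```

Call:
play_rows(commands=[[0,0,0.15,0,0,0],[0,0,0.3,0,0,0],[0.03,-0.1,0.3,0,0,0],[0.08,-0.25,0.3,0,0,0],[0.14,-0.45,0.3,0,0,0],[0.2,-0.63,0.3,0,0,0],[0.245,-0.77,0.3,0,0,0]])

```text
clock: 4.3
position: [0.4428, 0.2698, 0.1905]
orientation: [[0.983, 0.185, -0.002], [0.185, -0.983, -0.001], [-0.002, 0.001, -1.0]]
wrist_force: [0.3, 0.1, -1.8]
width: 0.455
```

Call:
play_rows(commands=[[0.06,-0.2,0,0,0,0],[0.12,-0.4,0,0,0,0],[0.18,-0.58,0,0,0,0],[0.22,-0.7,0,0,0,0],[0.245,-0.77,0,0,0,0],[0.245,-0.77,0,0,0,0],[0.245,-0.77,0,0,0,0]])

```text
clock: 5.0
position: [0.467, 0.1952, 0.1916]
orientation: [[0.982, 0.187, -0.0], [0.187, -0.982, 0.0], [-0.0, -0.0, -1.0]]
wrist_force: [0.1, 0.2, -1.2]
width: 0.457
```

Run:
```python
from h import *
for n in("side",):
    c=camera(n);save(n+"1.png",c,(100,0,500,420),1.4)
s=get_state();print(s["position"],s["width"],s["wrist_force"],s["qpos"])
```

```text
[0.46693112 0.19540282 0.19166861] 0.45366846322364335 [ 0.41313491  0.04326405 -1.0838379 ] [ 1.61969916e-01  3.57522581e-01  1.51467462e+00  2.04747114e-04
  1.26956193e+00 -2.61337056e-02]
```

View pics/side1.png

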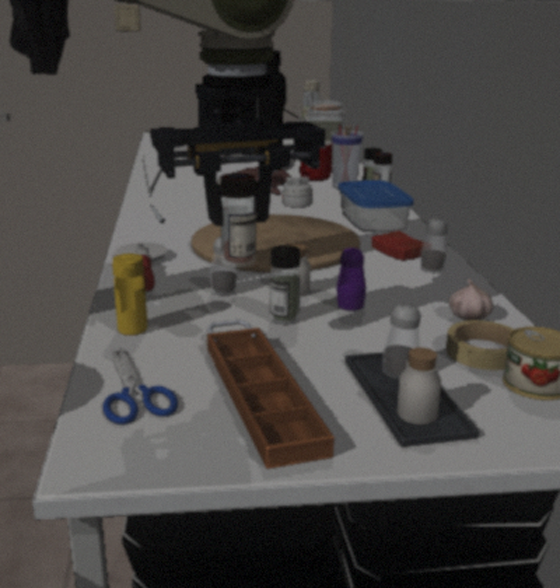

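The brown jar is held upright at (240,220), above the caddy's handle end. I'll lower it now.

Call:
play_rows(commands=[[0,0,-0.15,0,0,0],[0,0,-0.35,0,0,0],[0,0,-0.55,0,0,0],[0,0,-0.75,0,0,0],[0,0,-0.9,0,0,0],[0,0,-0.97,0,0,0],[0,0,-1,0,0,0]])

```text
clock: 5.75
position: [0.4669, 0.1954, 0.0914]
orientation: [[0.982, 0.187, -0.001], [0.187, -0.982, -0.0], [-0.001, -0.0, -1.0]]
wrist_force: [0.9, -0.7, -1.2]
width: 0.456
```

Call:
play_rows(commands=[[0,0,-0.06,0,0,0],[0,0,-0.12,0,0,0],[0,0,-0.17,0,0,0],[0,0,-0.21,0,0,0],[0,0,-0.23,0,0,0],[0,0,-0.23,0,0,0],[0,0,-0.23,0,0,0]])

```text
clock: 6.45
position: [0.4673, 0.195, 0.0689]
orientation: [[0.982, 0.186, 0.0], [0.186, -0.982, 0.0], [0.0, -0.0, -1.0]]
wrist_force: [-0.5, 0.4, -1.6]
width: 0.46
```

Call:
play_rows(commands=[[0,0,-0.01,0,0,0],[0,0,-0.01,0,0,0]])

```text
clock: 6.65
position: [0.4673, 0.195, 0.0681]
orientation: [[0.982, 0.186, 0.001], [0.186, -0.982, 0.0], [0.001, 0.0, -1.0]]
wrist_force: [-0.7, -0.3, 2.5]
width: 0.454
```

Call:
play_rows(commands=[[0,0,0,0,0,0],[0,0,0,0,0,0],[0,0,0,0,0,0],[0,0,0,0,0,0]], jaw=0.8)

```text
clock: 7.05
position: [0.4671, 0.195, 0.0677]
orientation: [[0.982, 0.186, -0.0], [0.186, -0.982, 0.0], [-0.0, -0.0, -1.0]]
wrist_force: [0.3, -0.1, 0.0]
width: 0.789
```

Call:
play_rows(commands=[[0,0,0.1,0,0,0],[0,0,0.3,0,0,0],[0,0,0.6,0,0,0],[0,0,0.85,0,0,0],[0,0,1,0,0,0],[0,0,1,0,0,0]])

```text
clock: 7.65
position: [0.4679, 0.1951, 0.1702]
orientation: [[0.982, 0.187, 0.005], [0.187, -0.982, 0.001], [0.005, 0.0, -1.0]]
wrist_force: [0.3, 0.1, -0.3]
width: 0.802
```

Call:
play_rows(commands=[[0.15,0.25,0,0,0,0],[0.4,0.55,0,0,0,0],[0.6,0.85,0,0,0,0],[0.715,1,0,0,0,0],[0.715,1,0,0,0,0],[0.715,1,0,0,0,0]])

```text
clock: 8.25
position: [0.538, 0.2945, 0.1668]
orientation: [[0.982, 0.187, -0.002], [0.187, -0.982, -0.001], [-0.002, 0.0, -1.0]]
wrist_force: [0.3, 0.7, -0.1]
width: 0.802
```

Run:
```python
from h import *
c=camera("side");save("side2.png",c,(130,120,430,345),2.4)
s=get_state();print(s["position"],s["width"],s["wrist_force"])
```

```text
[0.53795939 0.29422227 0.1672104 ] 0.7983521203617114 [ 0.51575843 -0.59089276  0.39396714]
```

View pics/side2.png

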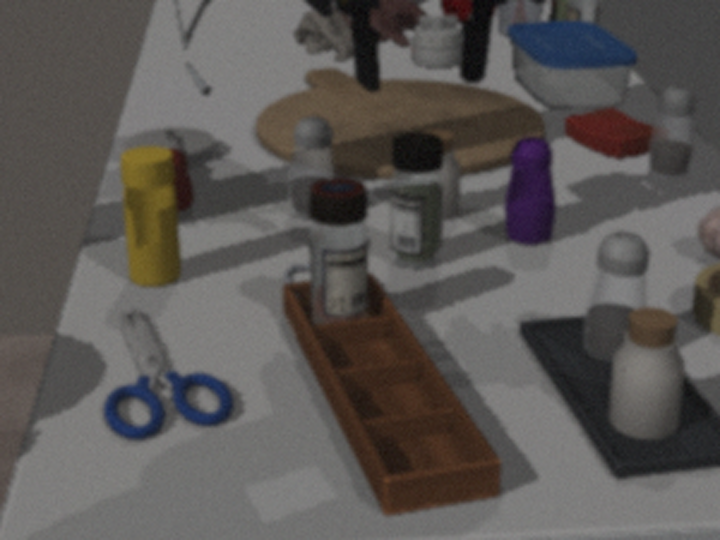

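The brown jar stands upright in the handle-end compartment at (340,250). Next is the black-cap jar.

Call:
play_rows(commands=[[0,0.08,-0.1,0,0,0],[0,0.15,-0.3,0,0,0],[0,0.155,-0.5,0,0,0],[0,0.155,-0.7,0,0,0],[0,0.155,-0.88,0,0,0],[0,0.155,-1,0,0,0],[0,0.155,-1,0,0,0]])

```text
clock: 9.0
position: [0.5377, 0.31, 0.066]
orientation: [[0.983, 0.186, -0.003], [0.186, -0.983, -0.001], [-0.003, 0.0, -1.0]]
wrist_force: [-0.5, -0.0, 0.3]
width: 0.801
```

Call:
play_rows(commands=[[0,0,-0.06,0,0,0],[0,0,-0.06,0,0,0],[0,0,-0.06,0,0,0]])

```text
clock: 9.3
position: [0.5389, 0.3105, 0.0623]
orientation: [[0.982, 0.186, 0.001], [0.186, -0.982, 0.0], [0.001, -0.0, -1.0]]
wrist_force: [0.4, -0.3, -0.5]
width: 0.802
```

Call:
play_rows(commands=[[0,0,0,0,0,0],[0,0,0,0,0,0],[0,0,0,0,0,0],[0,0,0,0,0,0],[0,0,0,0,0,0],[0,0,0,0,0,0]], jaw=0.2)

```text
clock: 9.9
position: [0.5387, 0.3105, 0.0618]
orientation: [[0.982, 0.186, 0.0], [0.186, -0.982, 0.0], [0.0, -0.0, -1.0]]
wrist_force: [-0.6, -0.6, 0.8]
width: 0.458
```

Call:
play_rows(commands=[[0,0,0.1,0,0,0],[0,0,0.3,0,0,0],[0,0,0.55,0,0,0],[0,0,0.8,0,0,0],[0,0,0.95,0,0,0],[0,0,1,0,0,0],[0,0,1,0,0,0]])

```text
clock: 10.6
position: [0.5387, 0.3105, 0.1624]
orientation: [[0.982, 0.186, 0.001], [0.186, -0.982, 0.0], [0.001, -0.0, -1.0]]
wrist_force: [-0.7, -0.3, -2.2]
width: 0.453
```

Call:
play_rows(commands=[[0,0,0.2,0,0,0],[0,0,0.4,0,0,0],[-0.03,-0.1,0.5,0,0,0],[-0.1,-0.3,0.5,0,0,0],[-0.17,-0.5,0.5,0,0,0],[-0.23,-0.7,0.5,0,0,0],[-0.29,-0.9,0.5,0,0,0]])

```text
clock: 11.3
position: [0.5086, 0.219, 0.2107]
orientation: [[0.982, 0.186, -0.002], [0.186, -0.982, -0.001], [-0.002, 0.0, -1.0]]
wrist_force: [-0.4, -0.9, -1.5]
width: 0.455
```

Call:
play_rows(commands=[[-0.08,-0.25,0,0,0,0],[-0.16,-0.5,0,0,0,0],[-0.23,-0.7,0,0,0,0],[-0.28,-0.85,0,0,0,0],[-0.3,-0.895,0,0,0,0],[-0.3,-0.895,0,0,0,0],[-0.3,-0.895,0,0,0,0]])

```text
clock: 12.0
position: [0.4798, 0.1314, 0.2116]
orientation: [[0.982, 0.187, -0.0], [0.187, -0.982, 0.0], [0.0, -0.0, -1.0]]
wrist_force: [0.4, 0.1, -1.8]
width: 0.453
```

Call:
play_rows(commands=[[0,0,-0.15,0,0,0],[0,0,-0.35,0,0,0],[0,0,-0.55,0,0,0],[0,0,-0.75,0,0,0],[0,0,-0.9,0,0,0],[0,0,-0.97,0,0,0],[0,0,-1,0,0,0]])

```text
clock: 12.7
position: [0.4797, 0.1314, 0.1113]
orientation: [[0.982, 0.187, -0.001], [0.187, -0.982, 0.0], [-0.001, -0.0, -1.0]]
wrist_force: [0.4, -0.8, -1.7]
width: 0.454
```

Call:
play_rows(commands=[[0,0,-0.12,0,0,0],[0,0,-0.24,0,0,0],[0,0,-0.34,0,0,0],[0,0,-0.4,0,0,0],[0,0,-0.43,0,0,0],[0,0,-0.44,0,0,0],[0,0,-0.44,0,0,0]])

```text
clock: 13.4
position: [0.4798, 0.131, 0.068]
orientation: [[0.982, 0.186, 0.0], [0.186, -0.982, 0.0], [0.0, 0.0, -1.0]]
wrist_force: [-0.0, -0.1, -1.6]
width: 0.457
```

Call:
play_rows(commands=[[0,0,0,0,0,0],[0,0,0,0,0,0],[0,0,0,0,0,0],[0,0,0,0,0,0]], jaw=0.8)

```text
clock: 13.8
position: [0.4797, 0.1309, 0.0679]
orientation: [[0.982, 0.186, 0.0], [0.186, -0.982, -0.0], [0.0, 0.0, -1.0]]
wrist_force: [-0.0, -0.1, -0.0]
width: 0.789
```

Call:
play_rows(commands=[[0,0,0.1,0,0,0],[0,0,0.3,0,0,0],[0,0,0.6,0,0,0],[0,0,0.85,0,0,0],[0,0,1,0,0,0],[0,0,1,0,0,0]])

```text
clock: 14.4
position: [0.4804, 0.131, 0.1702]
orientation: [[0.982, 0.187, 0.005], [0.187, -0.982, 0.0], [0.005, 0.001, -1.0]]
wrist_force: [0.3, 0.7, -0.8]
width: 0.799
```

Call:
play_rows(commands=[[-0.02,0.25,0,0,0,0],[-0.04,0.55,0,0,0,0],[-0.06,0.85,0,0,0,0],[-0.07,1,0,0,0,0],[-0.07,1,0,0,0,0]])

```text
clock: 14.9
position: [0.4722, 0.232, 0.1672]
orientation: [[0.982, 0.189, -0.001], [0.189, -0.982, -0.0], [-0.001, 0.0, -1.0]]
wrist_force: [-0.2, 0.9, -0.6]
width: 0.8
```

Call:
play_rows(commands=[[-0.02,0.25,0,0,0,0],[-0.04,0.55,0,0,0,0],[-0.06,0.85,0,0,0,0],[-0.07,1,0,0,0,0],[-0.07,1,0,0,0,0]])

```text
clock: 15.4
position: [0.4656, 0.3312, 0.1674]
orientation: [[0.982, 0.188, -0.0], [0.188, -0.982, -0.0], [-0.0, 0.0, -1.0]]
wrist_force: [-1.1, -0.5, -0.2]
width: 0.799
```

Call:
play_rows(commands=[[-0.02,0.25,0,0,0,0],[-0.04,0.55,0,0,0,0],[-0.05,0.8,0,0,0,0],[-0.05,0.91,0,0,0,0],[-0.05,0.91,0,0,0,0],[-0.05,0.91,0,0,0,0]])

```text
clock: 16.0
position: [0.461, 0.4205, 0.1676]
orientation: [[0.983, 0.186, -0.0], [0.186, -0.983, -0.001], [-0.001, 0.001, -1.0]]
wrist_force: [1.4, 0.1, 0.7]
width: 0.798
```

Run:
```python
from h import *
c=camera("side");save("side3.png",c,(130,100,430,325),2.4)
s=get_state();print(s["position"],s["width"],s["wrist_force"])
W=cloud(c)
for n,p in dict(shaker=(.4605,.422),corked=(.57,.412),c1=(.467,.195),c2=(.4795,.131)).items():
    d=np.hypot(W[...,0]-p[0],W[...,1]-p[1]); Q=W[(d<.03)&(W[...,2]>.03)&(W[...,2]<.115)]
    if len(Q)>5:
        zt=np.percentile(Q[:,2],98); C=Q[Q[:,2]>zt-.012];print(n,zt,(C.min(0)+C.max(0))/2,np.ptp(C,0))
```

```text
[0.46105041 0.42052114 0.1677379 ] 0.7994364635374533 [-0.53273954 -0.49787298 -0.0083576 ]
shaker 0.0875146480394488 [0.45932253 0.415732   0.08214087] [0.03169902 0.02466392 0.01319477]
corked 0.07400340802566215 [0.56700701 0.41127675 0.06868001] [0.0263106  0.03074332 0.01250149]
c1 0.1111498768979632 [0.46675354 0.19217057 0.10556204] [0.03925849 0.03881468 0.0125976 ]
c2 0.11112399882819834 [0.47822732 0.12847983 0.10560801] [0.03952899 0.04145806 0.01292457]
```

View pics/side3.png

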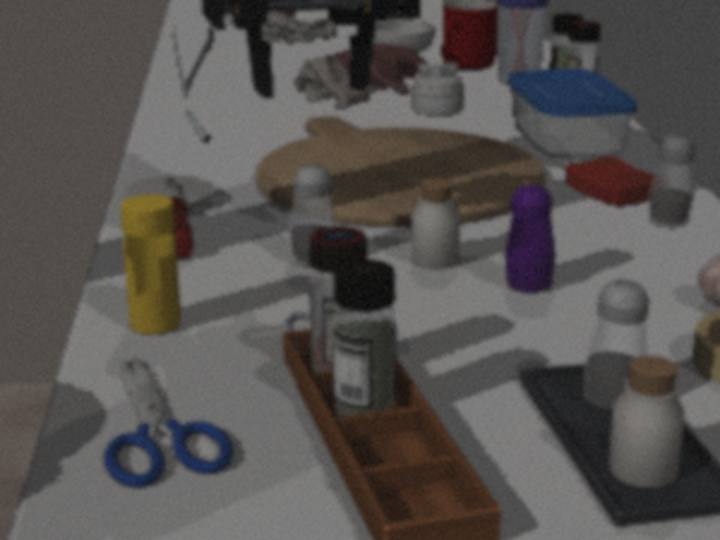

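Both jars stand upright in compartments 1 and 2, with their tops at z 0.111. The shaker is untouched at (313,210). Next I'll grasp the shaker near its neck.

Call:
play_rows(commands=[[0,0.01,-0.15,0,0,0],[0,0.01,-0.35,0,0,0],[0,0.01,-0.55,0,0,0],[0,0.01,-0.75,0,0,0],[0,0.01,-0.9,0,0,0],[0,0.01,-1,0,0,0],[0,0.01,-1,0,0,0]])

```text
clock: 16.75
position: [0.4605, 0.4219, 0.0668]
orientation: [[0.983, 0.186, -0.002], [0.186, -0.983, -0.001], [-0.002, 0.001, -1.0]]
wrist_force: [-0.0, 0.1, 0.1]
width: 0.799
```

Call:
play_rows(commands=[[0,0,-0.04,0,0,0],[0,0,-0.04,0,0,0],[0,0,-0.04,0,0,0]])

```text
clock: 17.05
position: [0.4609, 0.423, 0.0644]
orientation: [[0.982, 0.186, 0.001], [0.186, -0.982, 0.001], [0.001, -0.0, -1.0]]
wrist_force: [-0.2, -0.2, -0.4]
width: 0.799
```

Call:
play_rows(commands=[[0,0,0,0,0,0],[0,0,0,0,0,0],[0,0,0,0,0,0],[0,0,0,0,0,0],[0,0,0,0,0,0],[0,0,0,0,0,0],[0,0,0,0,0,0]], jaw=0.1)

```text
clock: 17.75
position: [0.4607, 0.423, 0.0637]
orientation: [[0.982, 0.186, -0.0], [0.186, -0.982, -0.0], [-0.0, 0.0, -1.0]]
wrist_force: [-0.3, -0.4, -0.1]
width: 0.389
```

Call:
play_rows(commands=[[0,0,0.1,0,0,0],[0,0,0.25,0,0,0],[0,0,0.4,0,0,0],[0,0,0.6,0,0,0],[0,0,0.8,0,0,0],[0,0,0.95,0,0,0],[0,0,1,0,0,0],[0,0,1,0,0,0]])

```text
clock: 18.55
position: [0.4608, 0.423, 0.1645]
orientation: [[0.982, 0.186, 0.001], [0.186, -0.982, 0.001], [0.001, -0.001, -1.0]]
wrist_force: [-0.4, 0.8, -1.0]
width: 0.385
```

Run:
```python
from h import *
c=camera("side");save("side4.png",c,(180,60,380,210),3)
s=get_state();print(s["position"],s["width"],s["wrist_force"])
```

```text
[0.4604724  0.4228583  0.16356693] 0.3901600334155256 [-0.76946426  0.19211338 -0.60410836]
```

View pics/side4.png

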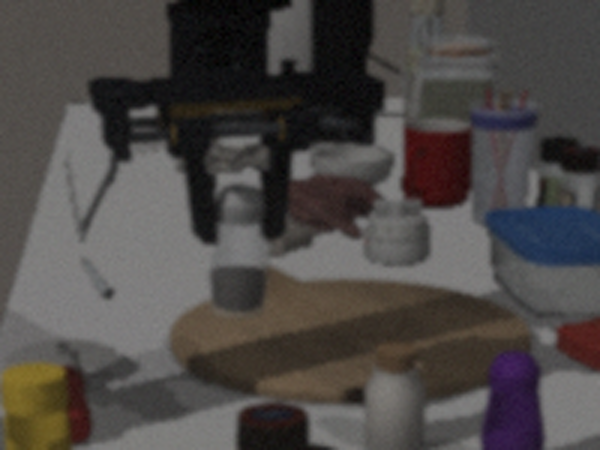

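The shaker is held upright at (240,250). I'll carry it over to compartment 3.

Call:
play_rows(commands=[[0,0,0.2,0,0,0],[0,0,0.4,0,0,0],[0.01,-0.1,0.5,0,0,0],[0.02,-0.25,0.5,0,0,0],[0.04,-0.45,0.5,0,0,0],[0.06,-0.65,0.5,0,0,0],[0.08,-0.85,0.5,0,0,0],[0.09,-1,0.5,0,0,0]])

```text
clock: 19.4
position: [0.4693, 0.3207, 0.2125]
orientation: [[0.983, 0.185, -0.002], [0.185, -0.983, -0.001], [-0.002, 0.001, -1.0]]
wrist_force: [0.1, 0.6, -1.9]
width: 0.389
```

Call:
play_rows(commands=[[0.02,-0.25,0,0,0,0],[0.04,-0.5,0,0,0,0],[0.06,-0.75,0,0,0,0],[0.09,-1,0,0,0,0]])

```text
clock: 19.8
position: [0.4781, 0.2212, 0.2129]
orientation: [[0.983, 0.186, -0.001], [0.186, -0.983, -0.0], [-0.001, 0.0, -1.0]]
wrist_force: [0.3, 0.5, -0.9]
width: 0.387
```

Call:
play_rows(commands=[[0.02,-0.25,0,0,0,0],[0.04,-0.5,0,0,0,0],[0.06,-0.75,0,0,0,0],[0.09,-1,0,0,0,0]])

```text
clock: 20.2
position: [0.4869, 0.1213, 0.213]
orientation: [[0.983, 0.186, -0.001], [0.186, -0.983, -0.0], [-0.001, -0.0, -1.0]]
wrist_force: [-0.0, 0.1, -0.4]
width: 0.383
```

Call:
play_rows(commands=[[0.02,-0.2,0,0,0,0],[0.03,-0.38,0,0,0,0],[0.04,-0.5,0,0,0,0],[0.04,-0.555,0,0,0,0],[0.04,-0.555,0,0,0,0],[0.04,-0.555,0,0,0,0]])

```text
clock: 20.8
position: [0.4915, 0.0678, 0.2136]
orientation: [[0.982, 0.187, -0.0], [0.187, -0.982, 0.0], [-0.0, -0.0, -1.0]]
wrist_force: [0.1, 0.1, -0.8]
width: 0.388
```

Call:
play_rows(commands=[[0,0,-0.15,0,0,0],[0,0,-0.35,0,0,0],[0,0,-0.55,0,0,0],[0,0,-0.75,0,0,0],[0,0,-0.9,0,0,0],[0,0,-0.97,0,0,0],[0,0,-1,0,0,0]])

```text
clock: 21.5
position: [0.4915, 0.0679, 0.1134]
orientation: [[0.982, 0.187, -0.001], [0.187, -0.982, 0.0], [-0.001, -0.0, -1.0]]
wrist_force: [-0.0, -1.0, -0.7]
width: 0.383
```

Run:
```python
from h import *
c=camera("side");save("side5.png",c,(200,160,400,340),3)
s=get_state();print(s["position"],s["width"],s["wrist_force"])
```

```text
[0.49160667 0.06781464 0.11341317] 0.3878010496619164 [-0.27053627  0.05107578 -1.73643377]
```

View pics/side5.png

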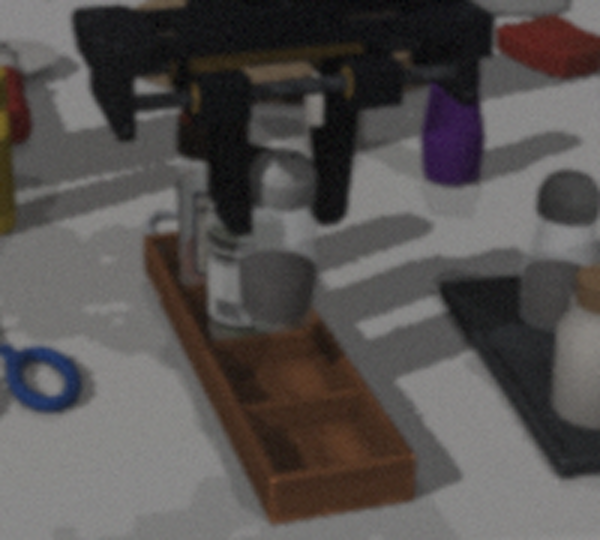

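The shaker is upright over compartment 3, with its foot at about (275,315). I'll lower and release it.

Call:
play_rows(commands=[[0,0,-0.1,0,0,0],[0,0,-0.2,0,0,0],[0,0,-0.29,0,0,0],[0,0,-0.36,0,0,0],[0,0,-0.41,0,0,0],[0,0,-0.435,0,0,0],[0,0,-0.435,0,0,0],[0,0,-0.435,0,0,0]])

```text
clock: 22.35
position: [0.4918, 0.0674, 0.0704]
orientation: [[0.982, 0.186, 0.0], [0.186, -0.982, -0.0], [0.0, 0.0, -1.0]]
wrist_force: [0.4, 0.9, -0.8]
width: 0.388
```

Call:
play_rows(commands=[[0,0,0,0,0,0],[0,0,0,0,0,0],[0,0,0,0,0,0],[0,0,0,0,0,0]], jaw=0.8)

```text
clock: 22.75
position: [0.4917, 0.0674, 0.0704]
orientation: [[0.982, 0.186, 0.0], [0.186, -0.982, -0.0], [0.0, 0.0, -1.0]]
wrist_force: [0.7, 0.1, 0.2]
width: 0.724
```

Call:
play_rows(commands=[[0,0,0.1,0,0,0],[0,0,0.3,0,0,0],[0,0,0.6,0,0,0],[0,0,0.85,0,0,0],[0,0,1,0,0,0],[0,0,1,0,0,0]])

```text
clock: 23.35
position: [0.4924, 0.0674, 0.1727]
orientation: [[0.982, 0.187, 0.005], [0.187, -0.982, -0.0], [0.005, 0.001, -1.0]]
wrist_force: [-0.2, -0.0, 0.4]
width: 0.797
```

Call:
play_rows(commands=[[0.07,0.25,0,0,0,0],[0.14,0.55,0,0,0,0],[0.2,0.85,0,0,0,0],[0.22,1,0,0,0,0]])

```text
clock: 23.75
position: [0.5135, 0.1692, 0.1695]
orientation: [[0.982, 0.188, -0.001], [0.188, -0.982, 0.0], [-0.001, -0.0, -1.0]]
wrist_force: [-1.6, -0.3, -0.3]
width: 0.801
```

Call:
play_rows(commands=[[0.07,0.25,0,0,0,0],[0.14,0.55,0,0,0,0],[0.2,0.85,0,0,0,0],[0.22,1,0,0,0,0]])

```text
clock: 24.15
position: [0.5356, 0.2689, 0.1696]
orientation: [[0.982, 0.188, -0.001], [0.188, -0.982, -0.0], [-0.001, -0.0, -1.0]]
wrist_force: [-0.2, -0.4, 0.5]
width: 0.803
```

Call:
play_rows(commands=[[0.07,0.25,0,0,0,0],[0.14,0.55,0,0,0,0],[0.2,0.85,0,0,0,0],[0.22,1,0,0,0,0]])

```text
clock: 24.55
position: [0.5577, 0.3686, 0.1695]
orientation: [[0.982, 0.187, -0.001], [0.187, -0.982, -0.0], [-0.001, 0.0, -1.0]]
wrist_force: [-0.8, 0.3, 0.0]
width: 0.797
```

Call:
play_rows(commands=[[0.05,0.2,0,0,0,0],[0.1,0.4,0,0,0,0],[0.12,0.44,0,0,0,0],[0.12,0.44,0,0,0,0],[0.12,0.44,0,0,0,0]])

```text
clock: 25.05
position: [0.5697, 0.4103, 0.1701]
orientation: [[0.983, 0.186, -0.001], [0.186, -0.983, -0.001], [-0.001, 0.0, -1.0]]
wrist_force: [0.0, -0.2, 1.1]
width: 0.8
```

Run:
```python
from h import *
c=camera("side");save("side6.png",c,(180,80,440,330),2.4)
s=get_state();print(s["position"],s["width"],s["wrist_force"],s["qpos"])
W=cloud(c)
for n,p in dict(corked=(.57,.412),c1=(.467,.195),c2=(.4795,.131),c3=(.4915,.067)).items():
    d=np.hypot(W[...,0]-p[0],W[...,1]-p[1]); Q=W[(d<.03)&(W[...,2]>.03)&(W[...,2]<.115)]
    if len(Q)>5:
        zt=np.percentile(Q[:,2],98); C=Q[Q[:,2]>zt-.012];print(n,zt,(C.min(0)+C.max(0))/2,np.ptp(C,0))
```

```text
[0.56972827 0.41031985 0.17026258] 0.7971621398829773 [-0.60930359 -0.9275223  -0.09157239] [ 4.56084238e-01  7.09603487e-01  9.33921378e-01 -2.10651025e-04
  1.49854473e+00  2.69444087e-01]
corked 0.07410735240455209 [0.56708269 0.40912713 0.06862333] [0.02621372 0.03191486 0.01292978]
c1 0.1110855617535517 [0.46685051 0.19159517 0.10541922] [0.03939197 0.03911131 0.01263755]
c2 0.11115718824265418 [0.47837606 0.12842599 0.10561001] [0.03962258 0.04128475 0.0128274 ]
c3 0.09348002249661067 [0.49090542 0.06226905 0.08837116] [0.03292547 0.02553714 0.01370928]
```

View pics/side6.png

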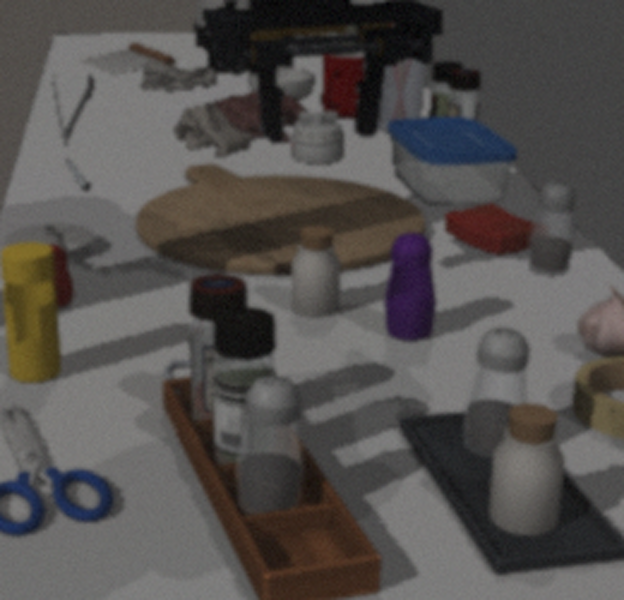

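Three seasonings stand upright in compartments 1–3. The corked jar at (316,270) is under the gripper, and purple is clear of the fingers. Next I'll grasp the corked jar low on its body.

Call:
play_rows(commands=[[0,0.01,-0.15,0,0,0],[0,0.01,-0.35,0,0,0],[0,0.01,-0.55,0,0,0],[0,0.01,-0.75,0,0,0],[0,0.01,-0.9,0,0,0],[0,0.01,-1,0,0,0],[0,0.01,-1,0,0,0]])

```text
clock: 25.8
position: [0.5693, 0.4117, 0.0692]
orientation: [[0.983, 0.186, -0.002], [0.186, -0.983, -0.001], [-0.002, 0.001, -1.0]]
wrist_force: [0.1, -0.4, -0.0]
width: 0.799
```

Call:
play_rows(commands=[[0,0,-0.12,0,0,0],[0,0,-0.24,0,0,0],[0,0,-0.32,0,0,0],[0,0,-0.32,0,0,0],[0,0,-0.32,0,0,0]])

```text
clock: 26.3
position: [0.5697, 0.4125, 0.0382]
orientation: [[0.982, 0.186, -0.0], [0.186, -0.982, 0.0], [-0.0, -0.0, -1.0]]
wrist_force: [-0.1, 0.4, 0.3]
width: 0.798
```

Call:
play_rows(commands=[[0,0,0,0,0,0],[0,0,0,0,0,0],[0,0,0,0,0,0],[0,0,0,0,0,0],[0,0,0,0,0,0],[0,0,0,0,0,0],[0,0,0,0,0,0]], jaw=0.2)

```text
clock: 27.0
position: [0.5697, 0.4125, 0.0385]
orientation: [[0.982, 0.186, 0.0], [0.186, -0.982, 0.0], [0.0, -0.0, -1.0]]
wrist_force: [-1.2, 0.3, 3.2]
width: 0.47
```

Call:
play_rows(commands=[[0,0,0.1,0,0,0],[0,0,0.25,0,0,0],[0,0,0.4,0,0,0],[0,0,0.6,0,0,0],[0,0,0.8,0,0,0],[0,0,0.95,0,0,0],[0,0,1,0,0,0],[0,0,1,0,0,0]])

```text
clock: 27.8
position: [0.5699, 0.4126, 0.1396]
orientation: [[0.982, 0.186, 0.002], [0.186, -0.982, 0.001], [0.002, -0.001, -1.0]]
wrist_force: [0.4, 0.6, -2.1]
width: 0.468
```

Run:
```python
from h import *
c=camera("side");save("side7.png",c,(230,60,430,210),3)
s=get_state();print(s["position"],s["width"],s["wrist_force"])
```

```text
[0.56954626 0.41241364 0.13838469] 0.469680083293886 [-0.79753884 -0.35239243 -2.25682473]
```

View pics/side7.png

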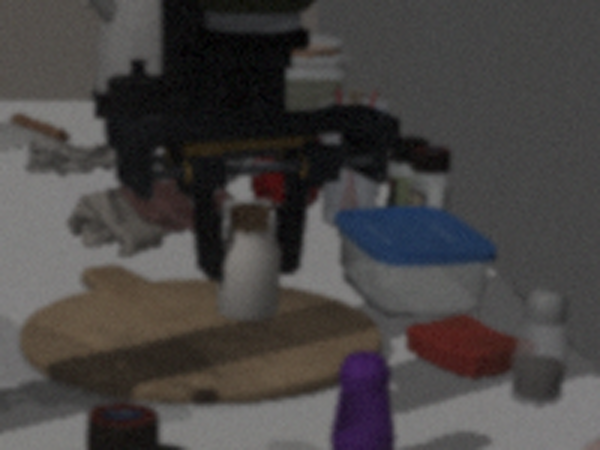

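The corked jar is held upright at (250,270). I'll carry it to compartment 4.

Call:
play_rows(commands=[[0,0,0.2,0,0,0],[0,0,0.4,0,0,0],[-0.01,-0.1,0.55,0,0,0],[-0.04,-0.25,0.55,0,0,0],[-0.08,-0.45,0.55,0,0,0],[-0.11,-0.65,0.55,0,0,0],[-0.14,-0.85,0.55,0,0,0],[-0.16,-1,0.55,0,0,0]])

```text
clock: 28.65
position: [0.5531, 0.3106, 0.1928]
orientation: [[0.983, 0.186, -0.001], [0.186, -0.983, -0.001], [-0.001, 0.0, -1.0]]
wrist_force: [1.1, -0.5, -1.9]
width: 0.471
```

Call:
play_rows(commands=[[-0.04,-0.25,0,0,0,0],[-0.08,-0.5,0,0,0,0],[-0.12,-0.75,0,0,0,0],[-0.16,-1,0,0,0,0]])

```text
clock: 29.05
position: [0.5369, 0.2108, 0.1928]
orientation: [[0.983, 0.186, -0.001], [0.186, -0.983, -0.0], [-0.001, 0.0, -1.0]]
wrist_force: [-0.1, -0.8, -1.3]
width: 0.473
```

Call:
play_rows(commands=[[-0.04,-0.25,0,0,0,0],[-0.08,-0.5,0,0,0,0],[-0.12,-0.75,0,0,0,0],[-0.16,-1,0,0,0,0]])

```text
clock: 29.45
position: [0.5207, 0.111, 0.1929]
orientation: [[0.983, 0.186, -0.001], [0.186, -0.983, -0.0], [-0.001, -0.0, -1.0]]
wrist_force: [0.0, -0.6, -1.8]
width: 0.472
```

Call:
play_rows(commands=[[-0.04,-0.25,0,0,0,0],[-0.09,-0.5,0,0,0,0],[-0.14,-0.75,0,0,0,0],[-0.17,-0.95,0,0,0,0],[-0.18,-1,0,0,0,0]])

```text
clock: 29.95
position: [0.5029, 0.0106, 0.193]
orientation: [[0.983, 0.184, -0.001], [0.184, -0.983, -0.0], [-0.001, 0.0, -1.0]]
wrist_force: [-0.1, 0.4, -2.4]
width: 0.469
```

Call:
play_rows(commands=[[0,-0.06,0,0,0,0],[0,-0.09,0,0,0,0],[0,-0.09,-0.15,0,0,0],[0,-0.09,-0.35,0,0,0],[0,-0.09,-0.6,0,0,0],[0,-0.09,-0.8,0,0,0],[0,-0.09,-0.95,0,0,0],[0,-0.09,-1,0,0,0]])

```text
clock: 30.75
position: [0.5031, 0.0042, 0.0919]
orientation: [[0.982, 0.187, -0.003], [0.187, -0.982, 0.001], [-0.002, -0.001, -1.0]]
wrist_force: [0.2, -0.3, -1.5]
width: 0.472
```

Run:
```python
from h import *
c=camera("side");save("side8.png",c,(200,160,420,340),3)
s=get_state();print(s["position"],s["width"],s["wrist_force"])
```

```text
[0.50323605 0.00402271 0.09200709] 0.46614655383986675 [-0.58325658  0.53285504 -2.30561048]
```

View pics/side8.png

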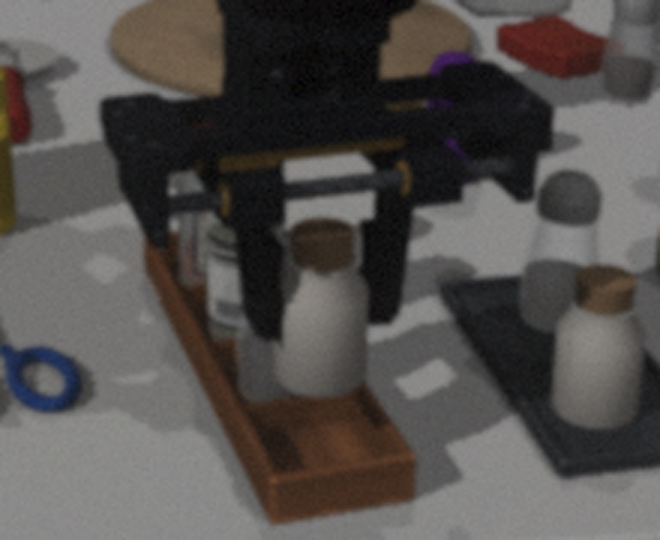

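The jar is upright over compartment 4 (jar foot at about (325,390)), and the gripper clears the spares. I'll lower and release it.

Call:
play_rows(commands=[[0,-0.01,-0.1,0,0,0],[0,-0.01,-0.22,0,0,0],[0,-0.01,-0.33,0,0,0],[0,-0.01,-0.41,0,0,0],[0,-0.01,-0.46,0,0,0],[0,-0.01,-0.48,0,0,0],[0,-0.01,-0.48,0,0,0],[0,-0.01,-0.48,0,0,0]])

```text
clock: 31.6
position: [0.5039, 0.0024, 0.0455]
orientation: [[0.982, 0.186, 0.001], [0.186, -0.982, -0.0], [0.001, 0.0, -1.0]]
wrist_force: [0.6, -0.2, -0.9]
width: 0.47
```

Call:
play_rows(commands=[[0,0,0,0,0,0],[0,0,0,0,0,0],[0,0,0,0,0,0],[0,0,0,0,0,0]], jaw=0.8)

```text
clock: 32.0
position: [0.5038, 0.0024, 0.0454]
orientation: [[0.982, 0.186, 0.0], [0.186, -0.982, -0.0], [0.0, 0.0, -1.0]]
wrist_force: [0.8, 0.0, 0.1]
width: 0.793
```

Call:
play_rows(commands=[[0,0,0.1,0,0,0],[0,0,0.3,0,0,0],[0,0,0.6,0,0,0],[0,0,0.85,0,0,0],[0,0,1,0,0,0],[0,0,1,0,0,0]])

```text
clock: 32.6
position: [0.5045, 0.0023, 0.1477]
orientation: [[0.982, 0.187, 0.005], [0.187, -0.982, -0.001], [0.004, 0.002, -1.0]]
wrist_force: [-0.0, -0.0, -0.7]
width: 0.801
```

Call:
play_rows(commands=[[0,0,0.3,0,0,0],[0,0,0.6,0,0,0],[-0.3,0,0.8,0,0,0],[-0.6,0,0.9,0,0,0],[-1,0,0.9,0,0,0],[-1,0,0.9,0,0,0],[-1,0,0.9,0,0,0]])

```text
clock: 33.3
position: [0.4035, 0.0024, 0.2352]
orientation: [[0.983, 0.186, 0.0], [0.186, -0.983, -0.0], [0.0, 0.0, -1.0]]
wrist_force: [-0.1, -0.2, -0.0]
width: 0.795
```

Run:
```python
from h import *
s=get_state();print(s["position"],s["width"],s["wrist_force"],s["clock"])
c=camera("side");save("side9.png",c,(170,130,440,330),2.4)
t=camera("top");save("top9.png",t,(150,80,420,320),2.2)
for c in(c,t):
  W=cloud(c)
  for n,p in dict(c1=(.467,.195),c2=(.4795,.131),c3=(.4915,.067),c4=(.5036,.0032),sps=(.657,.135),spc=(.65,.043),yel=(.328,.297),pur=(.640,.35)).items():
    d=np.hypot(W[...,0]-p[0],W[...,1]-p[1]); Q=W[(d<.03)&(W[...,2]>.03)&(W[...,2]<.115)]
    if len(Q)>5:
        zt=np.percentile(Q[:,2],98); C=Q[Q[:,2]>zt-.012];print(n,zt.round(3),((C.min(0)+C.max(0))/2).round(3),np.ptp(C,0).round(3))
```

```text
[0.40348016 0.00243469 0.2351748 ] 0.7946984974041981 [-0.07151512 -0.1638175  -0.04069164] 33.3
c1 0.111 [0.467 0.192 0.105] [0.039 0.039 0.013]
c2 0.111 [0.478 0.129 0.105] [0.04  0.043 0.012]
c3 0.094 [0.491 0.062 0.089] [0.033 0.025 0.013]
c4 0.08 [0.503 0.001 0.075] [0.028 0.031 0.013]
sps 0.091 [0.654 0.128 0.086] [0.031 0.027 0.013]
spc 0.078 [0.647 0.041 0.072] [0.028 0.032 0.013]
yel 0.105 [0.326 0.294 0.1  ] [0.039 0.045 0.013]
pur 0.087 [0.639 0.344 0.082] [0.032 0.028 0.013]
c1 0.114 [0.469 0.197 0.108] [0.04  0.038 0.013]
c2 0.114 [0.481 0.134 0.109] [0.039 0.038 0.013]
c3 0.096 [0.493 0.071 0.091] [0.032 0.032 0.014]
c4 0.082 [0.505 0.004 0.077] [0.027 0.028 0.013]
sps 0.094 [0.658 0.137 0.088] [0.033 0.033 0.013]
spc 0.08 [0.65  0.044 0.077] [0.029 0.028 0.011]
yel 0.107 [0.329 0.297 0.103] [0.039 0.038 0.013]
pur 0.09 [0.641 0.353 0.084] [0.031 0.032 0.013]
```

View pics/side9.png

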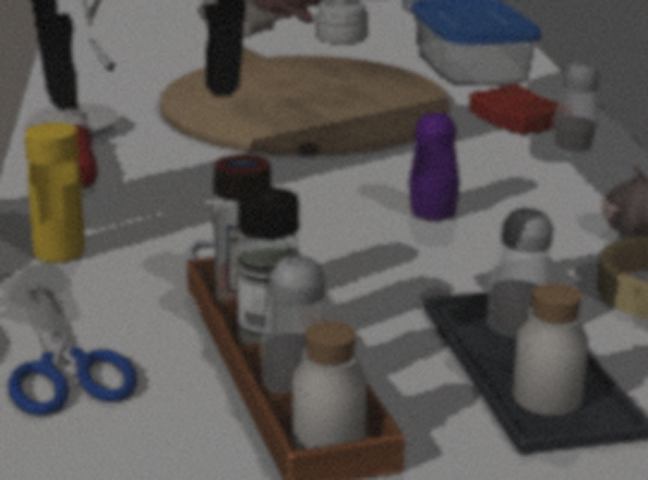

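View pics/top9.png

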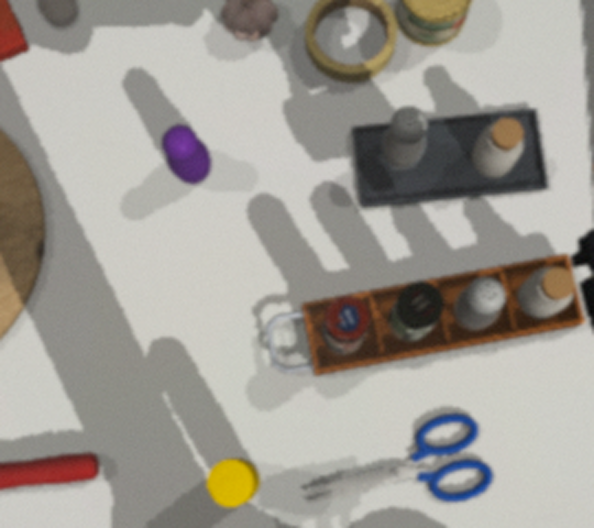

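Both views show all four seasonings upright, one to a compartment, in the required order from the handle. The spares and look-alikes haven't moved, and the gripper is clear.

```bash
python3 -c "from bench import finish_job; print(finish_job())"
```

```text
the job is handed in; nothing more can be done
None
```

The four seasonings are in the caddy, upright, one to a compartment. From the handle outward they are the brown-cap spice jar, black-cap spice jar, salt shaker and corked jar. The job was handed in after about 33 s of the 99 s allowed.

- **Final checks:** the tops stood at about 0.111, 0.111, 0.094 and 0.080 m, as expected for upright on the 6 mm floor. Each seasoning was within about 5 mm of its compartment centre.
- **Untouched items:** the spares, the yellow and purple look-alikes, and the rest of the table in view showed no movement beyond measuring noise. The gripper was clear and nothing was pressing on it.
- **Disagreements:** the two cameras differ by 3–9 mm in y, mostly because the side view sees only the near face. No check failed.

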